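Unlock the show-egg box

TASK

Open the shut green lock box for the day's trade: throw the keeper with the red tab right back off the bolt, draw the bolt fully to the left, then raise the lid and leave it standing upright (leaning back a little is fine), with the keeper still thrown back and the bolt still drawn. Leave the brass eggs in their tray and do not disturb the other things on the counter.

Things in the scene. Friction and masses are not known exactly. Their poses are not given: they have to be found in the camera images.
- lock_box: green steel lock box screwed to the counter, 190 mm deep (x), 220 wide (y). Origin: centre of its underside; x points to its rear, away from the robot, y to its left, z up. The front 70 mm is a fixed deck, top 86 mm above the counter; behind it lies the hinged lid, top 89 mm. Offsets below are in mm in this frame with all shut; heights are above the counter
- keeper (a joint): hinge of the steel keeper, rad: 0 = folded down over the bolt, 1.65 = thrown right back, red tab lying on the deck (stop). Shut, its channel (y +21 to +58, top at height 107) fills the gap left of the bolt's knob, so the bolt cannot be drawn. About 60 g, hardly any friction, no spring: it drops shut by itself from under 0.5 rad and falls fully open from beyond 0.9 rad
- keeper_tab (a point): point on the keeper's red thumb tab, 28 mm from its hinge line. Shut, the tab stands upright at x -56, y +89: 14 mm wide (y), 5 mm thick (x), top at height 132, 38 mm from the hinge line. Pushed towards the robot (box -x) it tips down onto the deck and so opens the keeper; freed beyond 0.9 rad it falls the rest of the way
- keeper_hinge (a point): point on the keeper's hinge line (along the box's y, at x -56, height 94), straight below the red tab; does not move
- bolt (a joint): travel of the round steel bolt along the box's +y (to its left), m: 0 = home through the lid's eye, 0.038 = fully drawn (stop); the eye is free from 0.026. Stays where it is left, about 1.5 N friction. Rod 10 mm thick, at x -33, height 97, in two guides (y 0 and +66) whose tops are at height 105
- bolt_knob (a point): centre of the bolt's upright steel knob: a cylinder 15 mm across, 20 mm tall (heights 118 to 138) on a 9 mm stem that rises from the rod. Shut it stands at x -33, y +14, height 128; it moves with the bolt
- lid (a joint): hinge of the lid, rad: 0 = shut, 1.57 = upright, 1.8 = stop, leaning back. Hinge line along the box's y at its rear, x +93, height 86. Stiff hinge (0.30 N m friction): the lid, about 0.35 kg, 116 mm deep, stays at any angle where it is left. While the bolt is home it holds down the steel eye on the lid's front edge (y -26) and the lid cannot rise
- lid_knob (a point): centre of the round black lid knob, 27 mm across, grippable from height 96 to 122 with the lid shut (this point: x -6, y 0, height 110), 102 mm from the hinge line; moves with the lid, to the lid's rear side as it opens
- lid_hinge (a point): middle of the lid's hinge line; does not move
- show_egg_a: brass show egg, 49 mm across, 63 mm tall, standing in the tray inside the box, left; stays there
- show_egg_b: brass show egg, 45 mm across, 58 mm tall, in the tray inside the box, right; stays there
- chilli_shaker: glass spice shaker with red-brown contents and a steel cap, 41 mm across, 87 mm tall; bystander close to the box's right side; origin: centre of its underside
- salt_shaker: the same shaker with white contents; bystander close to the box's right side; origin: centre of its underside
- vinegar: small dark brown bottle with a gold cap, 25 mm across, 78 mm tall; bystander close to the box's left side; origin: centre of its underside
- toothpicks: glass of toothpicks, 45 mm across, 72 mm tall; bystander close to the box's left side; origin: centre of its underside
- tape: roll of brown tape lying flat, 96 mm across, 48 mm high; bystander on the right of the counter; origin: centre of its underside
- price_card: price card in a wooden block, 24x62x59 mm; bystander on the left of the counter; origin: centre of its underside
- cup: grey steel cup, 77 mm across, 101 mm tall; bystander on the left of the counter; origin: centre of its underside
- marker: black and white marker pen lying down, 135 mm long, 17 mm thick; bystander on the right of the counter; origin: centre of its underside

How it is judged:
By the outcome, as a careful person would: the job done as asked, in the order asked, and still so for the second after the job is handed in, with the robot touching nothing.
It also fails if it takes over 54 s, if anything falls off the work surface, if the arm or the gripper's body presses on something with over 40 N, if the wrist force passes 120 N, or if a joint passes its speed limit or range.

ROBOT

A 7-joint arm with a two-finger parallel gripper is mounted at the origin on a cart in front of the work surface, level with it; the furniture and walls round the work are solid. World frame = base frame: x ahead of the robot, y to its left, z up, the work surface at z = 0. Lengths are in m, angles in rad, forces in N, time in s.
With the tool pointing down it reaches from about 0.4 to 0.85 m from the base axis. Payload 4.4 kg.
Tool frame: the origin (TCP) lies on the centre line of the jaws, within the pads' length; the fingertips stand 8 mm ahead of it and the grasp point (between the pads) lies 11 mm behind it (r.tip_extent is the distance from the TCP to the fingertips, in m); z points along the fingers, y is the line along which they close (so a half turn about z gives the same grasp; the last joint's range is limited). The gripper opens to 94 mm and grips with 3 to 60 N. Pads are 16 mm wide; open, the fingers measure 119 mm over their backs; the gripper's body (75 mm by 177 mm) begins 78 mm behind the grasp point.
Start: joints at [1.21, 0.628, 0.038, 1.517, -0.027, 0.996, -0.02], TCP at [0.189, -0.622, 0.213] pointing down, gripper open.
Joint ranges: [-3.06, 3.06], [-0.37, 2.12], [-1.25, 1.32], [0.18, 2.47], [-1.1, 4.24], [0.23, 1.98], [-2.94, 2.94]. Speed limits (rad/s): [2.57, 2.57, 3.14, 3.14, 3.14, 3.14, 3.14].

INTERFACE

Orientations are given as a unit quaternion [w, x, y, z].
In Python, from bench import r gives the robot as it stands.
- The arm moves only by the tool send_path, called after "Request:" by a JSON object that holds its "name" and its "arguments", one argument or row to a line. Schema: {"type":"object","properties":{"motion":{"type":"array","items":{"type":"number"},"minItems":7,"maxItems":84},"grip_force":{"type":"number"},"only":{"type":"string"},"quiet":{"type":"boolean"},"lines":{"type":"string"}},"required":["motion"],"additionalProperties":false}. motion is one flat list of numbers that holds 1 to 12 rows one after another, with no inner brackets; each row has 7 numbers: dx, dy, dz in m, then a rotation vector rx, ry, rz in rad, then the finger opening in m; each row shifts and turns the commanded pose from where the row before left it, along the tool's axes as they then stand; what a row does not reach is not made up. A row lasts 1/12 s, in which the tool goes at most 0.0417 m and 0.125 rad, less where a joint would pass 70% of its speed; a pose out of reach is approached as far as the arm can. The fingers move at their own pace and stop on an object; grip_force is the grip in N (left out, the last holds). Time passes only in rows, so rows that do not move let the fingers close. The tool returns the time, the measured TCP pose, the force, the opening and the grip force at its end. only (a regular expression) keeps the lines of the reply that match it, lines (a string "A,B") keeps lines A to B, and quiet returns only ok. Input that does not fit is refused with a message, and nothing moves.
- r.get_obs(): the state, without advancing time (a new reading comes with each control period).
- r.camera(name): name is "scene" or "top" or "wrist"; returns a dict with "color" (400x640x3 uint8, red, green, blue), "range_z" (400x640 float32, m along the optical axis (not along the pixel's ray), 0 where there is no reading), "intrinsics" (3x3 intrinsics, pixels), "rvec" (rotation vector, rad) and "tvec" (3), from world to camera coordinates, as OpenCV has them; the wrist camera has in their place "mount" (4x4, takes a point from camera to tool coordinates, whose origin is the TCP and whose axes are the flange's). Camera axes: x right, y down, z forward; pixel columns grow to the right and rows downward; lengths in m; the calibration is good to about 2 mm. A picture is of the moment at which its call begins: read the wrist's pose just before it.
- r.job_done(): hands the job in; it is judged then, once.
The state is a dict: "time": time; "q": joint angles; "qd": joint speeds; "joint_torque": joint torques, N m; "tcp_pos": TCP position; "tool_rot": TCP orientation; "ft_force": force on the tool from outside, world axes, zero at the start; "ft_torque": the same for the moment, N m; "width": finger opening in m; "finger_force": force on a finger pad.
Only numpy, scipy, OpenCV 4.12 (cv2) and the standard library are available. Lean on these libraries where they do the work, as an engineer would, in place of code of your own. Each camera call takes 0.05 s, during which the arm holds its last target. There are 200 camera calls.

## Working session

There is one attempt and no reset: what is moved stays moved. The work goes in short steps, Python scripts to look and compute and a tool call to move; the robot and the scene stay as the last step left them, time stands still between calls to the robot, and variables do not carry over. Pictures are saved under pics/ and viewed, at most 13 in all, crops included, and the job is handed in when it is done.

```bash
ls; mkdir -p pics; cat > h.py <<'E'
import numpy as np,cv2
from bench import r
from scipy.spatial.transform import Rotation as R
def cam(n):
    c=r.camera(n); K=np.array(c["intrinsics"])
    if n=="wrist":
        o=r.get_obs(); q=o["tool_rot"]; T=np.eye(4); T[:3,:3]=R.from_quat([q[1],q[2],q[3],q[0]]).as_matrix(); T[:3,3]=o["tcp_pos"]
        T=T@np.array(c["mount"])
    else:
        M=np.eye(4); M[:3,:3]=cv2.Rodrigues(np.array(c["rvec"]))[0]; M[:3,3]=np.ravel(c["tvec"]); T=np.linalg.inv(M)
    return c,K,T
def pts(c,K,T):
    z=c["range_z"]; v,u=np.mgrid[:400,:640]
    p=np.stack([(u-K[0,2])/K[0,0]*z,(v-K[1,2])/K[1,1]*z,z],-1)
    return p@T[:3,:3].T+T[:3,3]
def ray(K,T,u,v,h):
    d=T[:3,:3]@np.array([(u-K[0,2])/K[0,0],(v-K[1,2])/K[1,1],1]); t=(h-T[2,3])/d[2]; return T[:3,3]+t*d
E
python3 - <<'E'
from h import *
for n in("scene","top"):
    c,K,T=cam(n); np.savez(f"{n}.npz",color=c["color"],z=c["range_z"],K=K,T=T)
    cv2.imwrite(f"pics/{n}.png",c["color"][:,:,::-1]); print(n,T.round(3).tolist(),K[0,0])
    hsv=cv2.cvtColor(c["color"],cv2.COLOR_RGB2HSV)
    P=pts(c,K,T)
    m=(cv2.inRange(hsv,(0,150,90),(8,255,255))|cv2.inRange(hsv,(173,150,90),(180,255,255)))
    n_,l,s,ce=cv2.connectedComponentsWithStats(m)
    for i in range(1,n_):
        if s[i,4]>8: print("red",s[i],ce[i].round(1),np.median(P[l==i],0).round(3))
    m=cv2.inRange(hsv,(40,70,30),(90,255,255))
    n_,l,s,ce=cv2.connectedComponentsWithStats(m)
    for i in range(1,n_):
        if s[i,4]>100: print("green",s[i],ce[i].round(1),np.median(P[l==i],0).round(3))
print(r.get_obs())
E
```

```text
bench.py
pics
scene [[0.541, -0.443, 0.715, -0.59], [-0.841, -0.267, 0.471, -0.737], [-0.018, -0.856, -0.517, 0.91], [0.0, 0.0, 0.0, 1.0]] 466.02276428052954
red [349  66   6   3  12] [351.4  66.6] [1.553 0.437 0.24 ]
red [370  74   4  13  42] [371.5  80.2] [1.643 0.363 0.157]
red [275 144   5   3  10] [277.3 144.9] [0.849 0.404 0.08 ]
red [422 171   5   6  16] [424.4 173.6] [ 1.137 -0.156 -0.04 ]
red [419 179   5   2   9] [420.8 179.6] [ 1.08  -0.165 -0.04 ]
red [262 186   3   8  24] [263.  189.5] [0.468 0.176 0.114]
red [326 221   9   5  38] [330.3 222.8] [ 0.511 -0.067  0.036]
red [557 264   7   7  35] [560.  266.8] [ 0.663 -0.748  0.035]
green [ 301    0   44   33 1141] [322.6  13.4] [ 0.058 -0.329  0.783]
green [391  35  26  35 226] [404.7  51.3] [ 0.096 -0.453  0.731]
green [223 113  30  33 134] [233.5 132.8] [ 0.002 -0.165  0.567]
green [ 496  137   42   35 1050] [516.2 153.8] [ 0.147 -0.636  0.581]
green [ 254  176   78   54 2112] [290.8 201.5] [0.479 0.084 0.087]
green [158 211  38  34 914] [176.8 227.8] [-0.058 -0.022  0.337]
green [435 226  33  14 133] [452.  231.
[... 666 characters left out ...]
,  0.6292403 ,  0.03842594,  1.51822592, -0.0270004 ,
        0.99631336, -0.02001714]), 'qd': array([-9.08279991e-05, -1.94852533e-03,  3.30546000e-04, -2.89369892e-03,
       -2.08521498e-03,  5.03191888e-04,  1.83617310e-03]), 'joint_torque': array([ 1.99131275e-03, -5.50790477e+01,  1.14737559e+00, -1.87114084e+01,
       -5.21020882e-02,  1.92531548e-02,  9.54207985e-05]), 'tcp_pos': array([ 0.18874995, -0.62139557,  0.21266783]), 'tool_rot': array([-8.25527717e-04,  9.89153866e-01,  1.46880677e-01, -1.24531764e-04]), 'ft_force': array([-0.7828523 , -0.79514239,  0.56334878]), 'ft_torque': array([ 0.00261119, -0.01182556,  0.02273764]), 'finger_force': 0.0, 'width': 0.09391174539320842}
```

```bash
python3 - <<'E'
import cv2
a=cv2.imread("pics/scene.png");b=cv2.imread("pics/top.png")
cv2.imwrite("pics/s1.png",cv2.resize(a[130:270,220:400],None,fx=4.4,fy=4.2,interpolation=cv2.INTER_CUBIC))
cv2.imwrite("pics/t1.png",cv2.resize(b[120:260,200:380],None,fx=4.4,fy=4.2,interpolation=cv2.INTER_CUBIC))
E
```

```text
(no output)
```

View pics/s1.png

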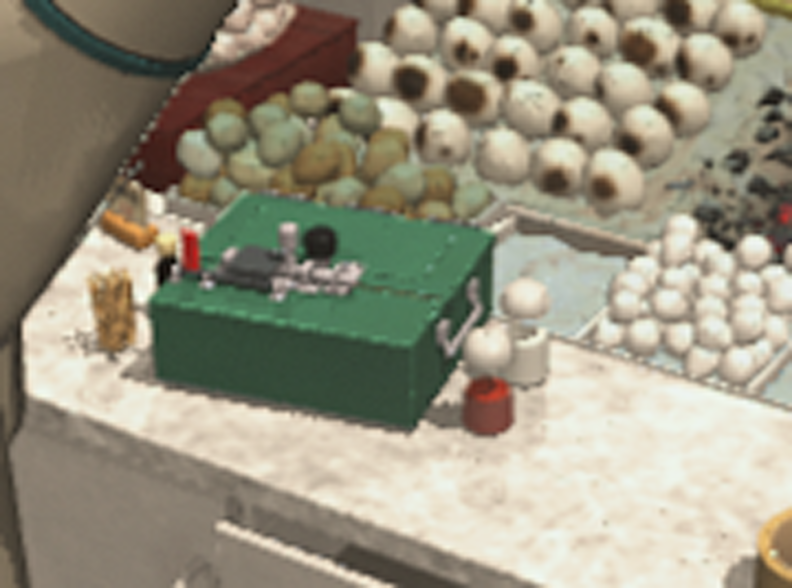

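View pics/t1.png

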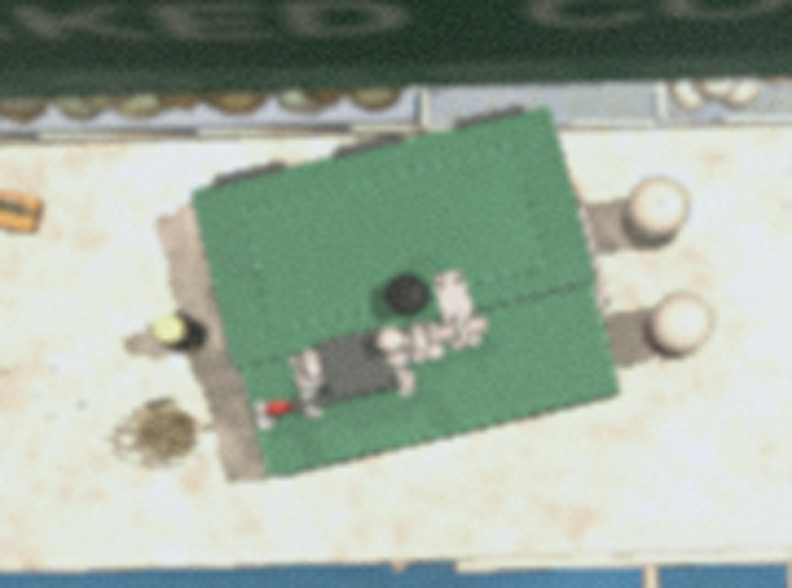

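View pics/scene.png

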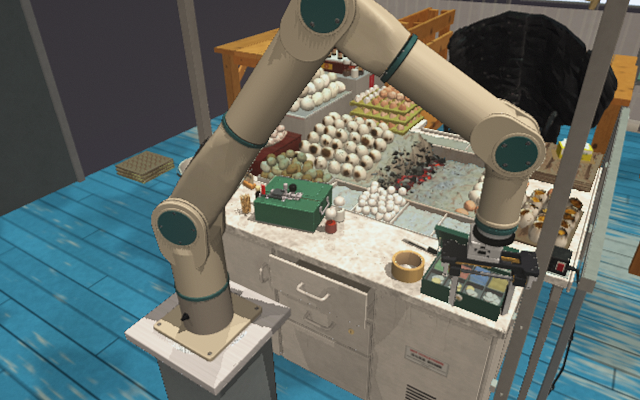

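```bash
cat > fit.py <<'E'
from h import *
d=np.load("top.npz");K,T=d["K"],d["T"]
hsv=cv2.cvtColor(d["color"],cv2.COLOR_RGB2HSV)
m=cv2.inRange(hsv,(60,60,30),(90,255,255)); m[:146]=0; m[:,:240]=0; m[:,345:]=0
m=cv2.morphologyEx(m,cv2.MORPH_CLOSE,np.ones((9,9)))
n,l,s,ce=cv2.connectedComponentsWithStats(m); i=1+np.argmax(s[1:,4])
cn=max(cv2.findContours((l==i).astype(np.uint8),0,1)[0],key=cv2.contourArea)
print(cv2.boxPoints(cv2.minAreaRect(cn)).round(1).tolist())
cr=np.array([[195,190],[548,108],[618,392],[272,475]])/[4.4,4.2]+[200,120]-.4
W=np.array([ray(K,T,u,v,h) for (u,v),h in zip(cr,[.089,.089,.086,.086])])[:,:2]
print(cr.round(1).tolist(),W.round(3).tolist())
B=np.array([[.095,.11],[.095,-.11],[-.095,-.11],[-.095,.11]])
Bc=B-B.mean(0);Wc=W-W.mean(0)
a=np.arctan2((Bc[:,0]*Wc[:,1]-Bc[:,1]*Wc[:,0]).sum(),(Bc*Wc).sum());c,s_=np.cos(a),np.sin(a)
Q=np.array([[c,-s_],[s_,c]]);o=W.mean(0)
print("yaw",a,"o",o,"res",(W-(B@Q.T+o)).round(4).tolist())
def w(x,y): return (Q@[x,y]+o).round(4)
f=lambda x,y:print(w(x,y))
for n_,x,y in[("tab",-.056,.089),("bknob",-.033,.014),("lknob",-.006,0)]: print(n_,w(x,y))
# image checks: top & scene
red=cv2.inRange(hsv,(0,110,90),(8,255,255))|cv2.inRange(hsv,(172,110,90),(180,255,255))
v,u=np.nonzero(red[200:230,255:275]); print("tab top px",u.mean()+255,v.mean()+200,ray(K,T,u.mean()+255,v.mean()+200,.128))
print("lknob",ray(K,T,407/4.4+199.6,295/4.2+119.6,.122),"bknob",ray(K,T,389/4.4+199.6,339/4.2+119.6,.138))
# two-view: scene rays
e=np.load("scene.npz");K2,T2=e["K"],e["T"]
def tri(p,q):
    A=[];b=[]
    for (u,v),k,t in((p,K,T),(q,K2,T2)):
        dd=t[:3,:3]@[(u-k[0,2])/k[0,0],(v-k[1,2])/k[1,1],1];dd/=np.linalg.norm(dd);N=np.eye(3)-np.outer(dd,dd);A.append(N);b.append(N@t[:3,3])
    return np.linalg.solve(sum(A),sum(b)).round(4)
s1=lambda x,y:(x/4.4+219.6,y/4.2+129.6);t1=lambda x,y:(x/4.4+199.6,y/4.2+119.6)
print("tri tab",tri(t1(280,407),s1(189,234)),"lk",tri(t1(407,292),s1(320,232)),"bk",tri(t1(389,339),s1(289,226)))
E
python3 fit.py
```

```text
[[243.10000610351562, 165.1999969482422], [324.20001220703125, 144.89999389648438], [341.20001220703125, 212.6999969482422], [260.0, 233.0]]
[[243.9, 164.8], [324.1, 145.3], [340.1, 212.9], [261.4, 232.7]] [[0.608, 0.23], [0.655, 0.015], [0.473, -0.021], [0.427, 0.188]]
yaw 0.2145379266346356 o [0.5405984  0.10297148] res [[-0.0017, -0.0002], [-0.0021, -0.0005], [0.0015, 0.0033], [0.0024, -0.0026]]
tab [0.4669 0.178 ]
bknob [0.5054 0.1096]
lknob [0.5347 0.1017]
tab top px 262.9166666666667 216.75 [0.46693345 0.17781961 0.128     ]
lknob [0.53433176 0.10198384 0.122     ] bknob [0.50633722 0.11212778 0.138     ]
tri tab [0.4673 0.1768 0.1306] lk [0.5363 0.102  0.1208] bk [0.5071 0.1112 0.1378]
```

```bash
cat > to.py <<'E'
# python3 to.py bx by tipheight : displacement in tool axes from present TCP to box-frame target
import sys; from h import *
a=.2145;o=np.array([.5406,.1030]); x,y,z=map(float,sys.argv[1:4])
c,s=np.cos(a),np.sin(a); t=np.array([o[0]+c*x-s*y,o[1]+s*x+c*y,z+r.tip_extent])
ob=r.get_obs();q=ob["tool_rot"];M=R.from_quat([q[1],q[2],q[3],q[0]]).as_matrix()
W=np.array([[c,s,0],[s,-c,0],[0,0,-1.]])
print("d",(M.T@(t-ob["tcp_pos"])).round(4),"rot",R.from_matrix(M.T@W).as_rotvec().round(3),"q",ob["q"].round(2),"F",ob["ft_force"].round(1),"t",ob["time"])
E
```

Request:
{"name": "send_path", "arguments": {
  "motion": [0,0,-0.04,0,0,0.04,0.0,0,0,-0.04,0,0,0.04,0.0,0.03,-0.02,-0.02,0,0,0,0,0.0315,-0.024,0,0,0,0,0,0.0315,-0.024,0,0,0,0,0,0.0315,-0.024,0,0,0,0,0,0.0315,-0.024,0,0,0,0,0,0.0315,-0.024,0,0,0,0,0,0.0315,-0.024,0,0,0,0,0,0.0315,-0.024,0,0,0,0,0,0.03,-0.024,0,0,0,0,0],
  "grip_force": 15
}}

```text
time: 1.02
tcp_pos: [0.4187, -0.3531, 0.3133]
tool_rot: [-0.0, 0.994, 0.107, -0.0]
ft_force: [0.5, 0.3, -0.3]
width: 0.0238
finger_force: 0.0
```

```bash
python3 to.py -.035 .089 .22
```

```text
d [ 0.1815 -0.5085  0.0855] rot [-0.     0.     0.001] q [ 0.65  0.38  0.    1.67 -0.    1.1  -0.71] F [ 0.5  0.3 -0.3] t 1.0167
```

Request:
{"name": "send_path", "arguments": {
  "motion": [0.013,-0.039,0,0,0,0,0,0.014,-0.039,0,0,0,0,0,0.014,-0.039,0,0,0,0,0,0.014,-0.039,0,0,0,0,0,0.014,-0.039,0,0,0,0,0,0.014,-0.039,0,0,0,0,0,0.014,-0.039,0,0,0,0,0,0.014,-0.039,0,0,0,0,0,0.014,-0.039,0,0,0,0,0,0.014,-0.039,0,0,0,0,0,0.014,-0.039,0.006,0,0,0,0,0.014,-0.038,0.01,0,0,0,0]
}}

```text
time: 2.02
tcp_pos: [0.4817, 0.1388, 0.2981]
tool_rot: [-0.0, 0.994, 0.107, 0.001]
ft_force: [1.0, 0.7, -0.2]
width: 0.0005
finger_force: 0.0
```

Request:
{"name": "send_path", "arguments": {
  "motion": [0.0145,-0.0405,0.01,0,0,0,0,0,0,0.015,0,0,0,0,0,0,0.015,0,0,0,0,0,0,0,0,0,0,0,0,0,0,0,0,0,0]
}}

```text
time: 2.43
tcp_pos: [0.4859, 0.1764, 0.2575]
tool_rot: [0.0, 0.994, 0.107, -0.001]
ft_force: [0.1, 0.1, -0.1]
width: 0.0004
finger_force: 0.0
```

```bash
python3 to.py -.035 .089 .112
python3 - <<'E'
from h import *
c,K,T=cam("wrist"); np.savez("w1.npz",color=c["color"],z=c["range_z"],K=K,T=T); cv2.imwrite("pics/w1.png",c["color"][:,:,::-1])
E
```

```text
d [ 0.0031 -0.0057  0.1375] rot [0.001 0.002 0.   ] q [-0.24  0.39 -0.23  1.82  0.11  0.94 -1.87] F [ 0.1  0.1 -0.1] t 2.4333
```

View pics/w1.png

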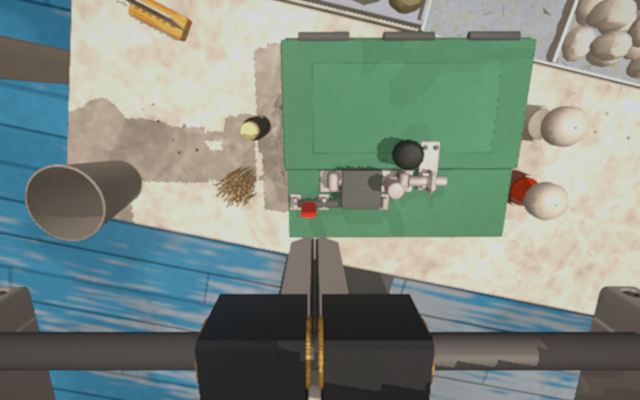

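```bash
cat > box.py <<'E'
from h import *
a=.2145;o=np.array([.5406,.1030]);c,s=np.cos(a),np.sin(a)
def bx(p): d=p[:2]-o; return np.round([c*d[0]+s*d[1],-s*d[0]+c*d[1],p[2]],4)
E
python3 - <<'E'
from box import *
d=np.load("w1.npz");K,T=d["K"],d["T"]
print("tab",bx(ray(K,T,309,206,.132)),"bk",bx(ray(K,T,397.5,190,.138)),"lk",bx(ray(K,T,407,155,.122)))
for u,v,h in((283,39,.089),(534,40,.089),(503,236,.086),(290,236,.086)):print(bx(ray(K,T,u,v,h)))
c_=dict(color=0,range_z=d["z"]);P=pts(c_,K,T)
for u,v in((309,206),(397,187),(407,155),(450,215)):print(bx(P[v,u]))
E
```

```text
tab [-0.0443  0.0868  0.132 ] bk [-0.0286  0.0121  0.138 ] lk [-0.0013  0.0019  0.122 ]
[0.0965 0.1096 0.089 ]
[ 0.0955 -0.1118  0.089 ]
[-0.0899 -0.1121  0.086 ]
[-0.0896  0.1072  0.086 ]
[-0.0501  0.0871  0.1117]
[-0.0259  0.0128  0.1385]
[-0.0012  0.0022  0.1229]
[-0.0671 -0.055   0.0864]
```

Request:
{"name": "send_path", "arguments": {
  "motion": [0.003,-0.003,0.035,0,0,0,0,0.003,-0.002,0.035,0,0,0,0,0,0,0.035,0,0,0,0,0,0,0.03,0,0,0,0,0,0,0,0,0,0,0,0,0,0,0,0,0,0,-0.008,0,0,0,0,0,0,-0.008,0,0,0,0,0,0]
}}

```text
time: 3.15
tcp_pos: [0.4772, 0.18, 0.1253]
tool_rot: [-0.001, 0.994, 0.107, 0.002]
ft_force: [0.3, 0.1, 0.6]
width: 0.0006
finger_force: 0.3
```

```bash
python3 to.py -.09 .088 .112
python3 - <<'E'
from h import *
c,K,T=cam("wrist"); cv2.imwrite("pics/w2.png",c["color"][:,:,::-1])
E
```

```text
d [-0.0445  0.0008  0.0051] rot [-0.001 -0.005 -0.001] q [-0.29  0.56 -0.19  1.99  0.18  0.6  -1.95] F [0.3 0.1 0.6] t 3.15
```

View pics/w2.png

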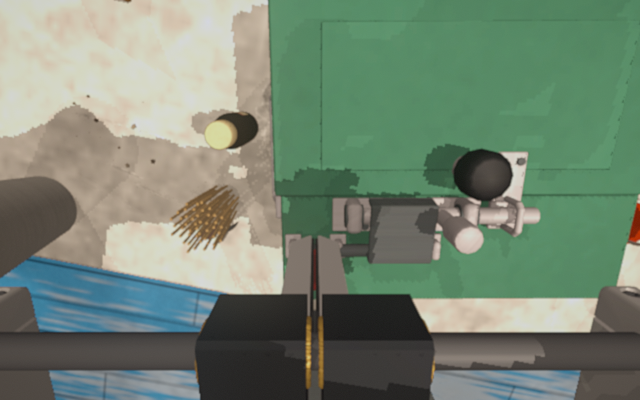

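Request:
{"name": "send_path", "arguments": {
  "motion": [-0.008,0,0.003,0,0,0,0,-0.008,0,0.002,0,0,0,0,-0.008,0,0,0,0,0,0,-0.008,0,0,0,0,0,0,-0.008,0,0,0,0,0,0,-0.008,0,0,0,0,0,0,0,0,0,0,0,0,0,0,0,0,0,0,0,0,0,0,-0.03,0,0,0,0,0.03,0.02,-0.03,0,0,0,0,0.02,0.03,0,0,0,0,0,0,0,0,0,0,0,0.05]
}}

```text
time: 4.2
tcp_pos: [0.4917, 0.128, 0.1765]
tool_rot: [0.001, 0.995, 0.103, 0.004]
ft_force: [-0.2, -0.6, 0.1]
width: 0.0043
finger_force: 0.0
```

```bash
python3 to.py -.031 .013 .115
python3 - <<'E'
from h import *
c,K,T=cam("wrist"); np.savez("w3.npz",color=c["color"],z=c["range_z"],K=K,T=T);cv2.imwrite("pics/w3.png",c["color"][:,:,::-1])
E
```

```text
d [0.0112 0.0216 0.0537] rot [ 0.003 -0.008 -0.008] q [-0.17  0.48 -0.21  1.95  0.15  0.72 -1.83] F [-0.2 -0.6  0.1] t 4.2
```

View pics/w3.png

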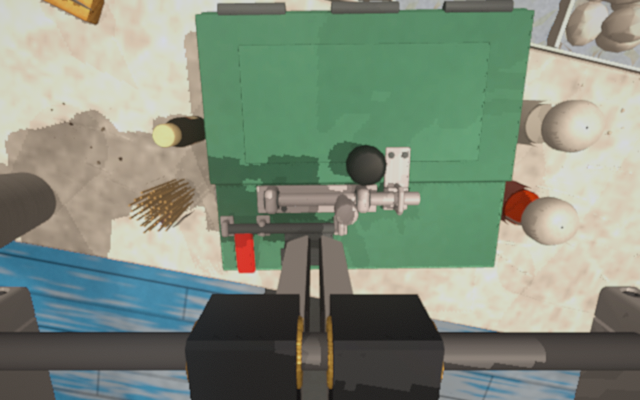

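Request:
{"name": "send_path", "arguments": {
  "motion": [0.009,0.022,0,0.003,-0.008,-0.008,0.044,0,0,0,0,0,0,0.044,0,0,0,0,0,0,0.044]
}}

```text
time: 4.5
tcp_pos: [0.4978, 0.1127, 0.1742]
tool_rot: [-0.001, 0.994, 0.11, -0.005]
ft_force: [0.7, -0.5, -0.0]
width: 0.0274
finger_force: 0.0
```

```bash
python3 to.py -.033 .013 .115
python3 - <<'E'
from box import *
c_,K,T=cam("wrist"); np.savez("w4.npz",color=c_["color"],z=c_["range_z"],K=K,T=T);cv2.imwrite("pics/w4.png",c_["color"][:,:,::-1])
P=pts(c_,K,T); m=(abs(P[...,2]-.137)<.005); 
n,l,s,ce=cv2.connectedComponentsWithStats(m.astype(np.uint8))
for i in range(1,n):
    if s[i,4]>40: print(s[i],bx(np.median(P[l==i],0)),bx(P[l==i].min(0)))
E
```

```text
d [0.0072 0.0058 0.0511] rot [-0.003  0.009  0.006] q [-0.13  0.49 -0.22  1.93  0.15  0.74 -1.77] F [ 0.7 -0.5 -0. ] t 4.5
[310 206  24  25 444] [-0.0295  0.0149  0.1374] [-0.0388  0.009   0.132 ]
```

View pics/w4.png

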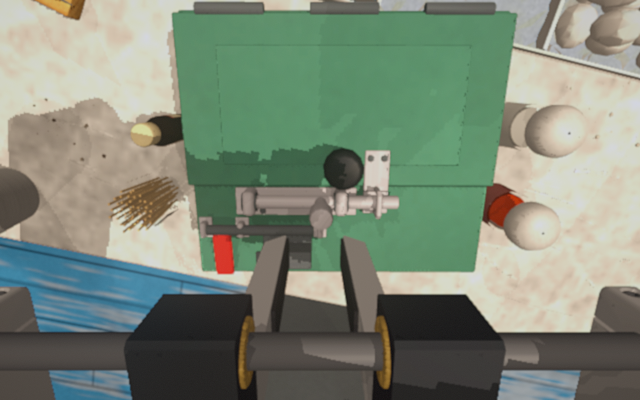

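Request:
{"name": "send_path", "arguments": {
  "motion": [0.008,0.004,0,-0.003,0.009,0.006,0.046,0,0,0,0,0,0,0.046,0,0,0.012,0,0,0,0.046,0,0,0.02,0,0,0,0.046,0,0,0.019,0,0,0,0.046,0,0,0,0,0,0,0.046,0,0,0,0,0,0,0.046]
}}

```text
time: 5.13
tcp_pos: [0.506, 0.1114, 0.1232]
tool_rot: [-0.0, 0.994, 0.109, -0.0]
ft_force: [0.6, 0.2, 0.2]
width: 0.0458
finger_force: 0.0
```

```bash
python3 to.py -.032 .0145 .115
```

```text
d [0.     0.0011 0.0002] rot [-0.     0.001  0.003] q [-0.14  0.58 -0.19  1.97  0.18  0.61 -1.8 ] F [0.6 0.2 0.2] t 5.1333
```

Close on the knob gently.

Request:
{"name": "send_path", "arguments": {
  "motion": [0,0,0,0,0,0,0.01,0,0,0,0,0,0,0.01,0,0,0,0,0,0,0.01,0,0,0,0,0,0,0.01,0,0,0,0,0,0,0.01],
  "grip_force": 10
}}

```text
time: 5.55
tcp_pos: [0.5072, 0.111, 0.1242]
tool_rot: [-0.0, 0.994, 0.108, 0.001]
ft_force: [-0.0, 0.1, -0.4]
width: 0.0159
finger_force: 0.0
```

```bash
python3 to.py -.032 .0525 .115
```

```text
d [-0.001  -0.0376  0.0012] rot [-0.    -0.002  0.002] q [-0.14  0.57 -0.19  1.97  0.18  0.61 -1.8 ] F [-0.   0.1 -0.4] t 5.55
```

Request:
{"name": "send_path", "arguments": {
  "motion": [0,0,0,0,0,0,0.01,0,0,0,0,0,0,0.01,0,-0.005,0,0,0,0,0.01,0,-0.006,0,0,0,0,0.01,0,-0.006,0,0,0,0,0.01,0,-0.006,0,0,0,0,0.01,0,-0.006,0,0,0,0,0.01,0,-0.006,0,0,0,0,0.01,0,0,0,0,0,0,0.01,0,0,0,0,0,0,0.01]
}}

```text
time: 6.38
tcp_pos: [0.4993, 0.1465, 0.1241]
tool_rot: [-0.001, 0.994, 0.109, 0.001]
ft_force: [-1.5, 1.1, 6.0]
width: 0.0147
finger_force: 10.0
```

```bash
python3 to.py -.032 .0525 .115
```

```text
d [-0.0009 -0.0012  0.0011] rot [-0.001 -0.002  0.003] q [-0.21  0.58 -0.18  1.96  0.17  0.61 -1.86] F [-1.5  1.1  6. ] t 6.3833
```

Request:
{"name": "send_path", "arguments": {
  "motion": [0,-0.002,0,0,0,0,0.01,0,-0.002,0,0,0,0,0.01,0,0,0,0,0,0,0.01,0,0,0,0,0,0,0.01]
}}

```text
time: 6.72
tcp_pos: [0.4991, 0.1471, 0.1241]
tool_rot: [0.001, 0.994, 0.108, 0.001]
ft_force: [1.0, -4.7, 5.6]
width: 0.0148
finger_force: 10.0
```

```bash
python3 to.py -.032 .0525 .115
```

```text
d [-0.0008 -0.0006  0.0011] rot [ 0.003 -0.001  0.001] q [-0.22  0.58 -0.18  1.96  0.17  0.62 -1.87] F [ 1.  -4.7  5.6] t 6.7167
```

Request:
{"name": "send_path", "arguments": {
  "motion": [0,0.003,0,0,0,0,0.05,0,0,0,0,0,0,0.05,0,0,0,0,0,0,0.05,0,0,-0.03,0,0,0,0.05,0,0,-0.03,0,0,0,0.06,0.014,0.026,0,0,0,0,0.06,0.014,0.025,0,0,0,0,0.06,0,0,0,0,0,0,0.06,0,0,0,0,0,0,0.06]
}}

```text
time: 7.47
tcp_pos: [0.5378, 0.1011, 0.1834]
tool_rot: [0.0, 0.994, 0.107, 0.0]
ft_force: [-0.1, 0.3, -0.1]
width: 0.0599
finger_force: 0.0
```

```bash
python3 to.py -.003 .001 .100
python3 - <<'E'
from box import *
c_,K,T=cam("wrist"); np.savez("w5.npz",color=c_["color"],z=c_["range_z"],K=K,T=T);cv2.imwrite("pics/w5.png",c_["color"][:,:,::-1])
P=pts(c_,K,T)
for h in(.1205,.137):
  m=(abs(P[...,2]-h)<.005); 
  n,l,s,ce=cv2.connectedComponentsWithStats(m.astype(np.uint8))
  for i in range(1,n):
    if s[i,4]>40: print(s[i],bx(np.median(P[l==i],0)))
E
```

```text
d [ 0.0001 -0.0023  0.0754] rot [ 0.    -0.001 -0.001] q [-0.1   0.52 -0.21  1.84  0.14  0.79 -1.74] F [-0.1  0.3 -0.1] t 7.4667
[ 295  201   37   37 1041] [-0.0024  0.0004  0.1205]
```

View pics/w5.png

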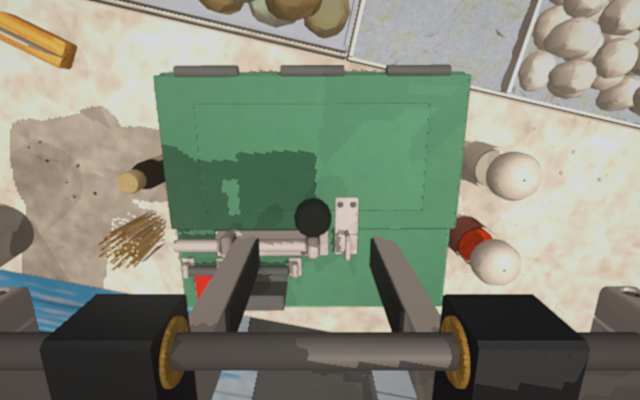

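Request:
{"name": "send_path", "arguments": {
  "motion": [0,-0.002,0.025,0,0,0,0.06,0,0,0.025,0,0,0,0.06,0,0,0.025,0,0,0,0.06,0,0,0,0,0,0,0.06,0,0,0,0,0,0,0.015,0,0,0,0,0,0,0.015,0,0,0,0,0,0,0.015,0,0,0,0,0,0,0.015,0,0,0,0,0,0,0.015,0,0,0,0,0,0,0.015],
  "grip_force": 15
}}

```text
time: 8.35
tcp_pos: [0.5382, 0.1025, 0.1098]
tool_rot: [0.001, 0.994, 0.108, 0.002]
ft_force: [1.1, -4.2, 3.9]
width: 0.0267
finger_force: 15.0
```

```bash
python3 to.py -.003 .001 .100
```

```text
d [-0.0005 -0.001   0.0018] rot [ 0.002 -0.003  0.001] q [-0.12  0.63 -0.18  1.9   0.18  0.62 -1.77] F [ 1.1 -4.2  3.9] t 8.35
```

Request:
{"name": "send_path", "arguments": {
  "motion": [0.004,0,-0.012,0,0,0,0.015,0.005,0,-0.012,0,0,0,0.015,0.007,0,-0.0105,0,0,0,0.015,0.0076,0,-0.0103,0,0,0,0.015,0,0,0,0,0,0,0.015],
  "grip_force": 20
}}

```text
time: 8.77
tcp_pos: [0.5605, 0.1074, 0.1545]
tool_rot: [0.001, 0.994, 0.107, 0.0]
ft_force: [-0.8, -4.0, 1.6]
width: 0.0265
finger_force: 20.0
```

```bash
python3 to.py -.003 .001 .100
```

```text
d [-0.0234 -0.001   0.0465] rot [ 0.002 -0.001  0.001] q [-0.11  0.59 -0.19  1.8   0.16  0.76 -1.75] F [-0.8 -4.   1.6] t 8.7667
```

Request:
{"name": "send_path", "arguments": {
  "motion": [0.009,0,-0.009,0,0,0,0.015,0.0103,0,-0.0075,0,0,0,0.015,0.011,0,-0.0063,0,0,0,0.015,0.0118,0,-0.005,0,0,0,0.015,0,0,0,0,0,0,0.015,0,0,0,0,0,0,0.015],
  "grip_force": 20
}}

```text
time: 9.27
tcp_pos: [0.6011, 0.1165, 0.1812]
tool_rot: [0.001, 0.994, 0.108, 0.0]
ft_force: [1.0, -4.7, 0.1]
width: 0.026
finger_force: 20.0
```

```bash
python3 to.py -.003 .001 .100
python3 - <<'E'
from box import *
c,K,T=cam("scene"); d=np.load("w5.npz")
cv2.imwrite("pics/s2.png",cv2.resize(c["color"][130:270,220:400,::-1],None,fx=4.4,fy=4.2))
E
```

```text
d [-0.065  -0.001   0.0731] rot [ 0.002 -0.001  0.001] q [-0.12  0.61 -0.2   1.66  0.15  0.88 -1.73] F [ 1.  -4.7  0.1] t 9.2667
```

View pics/s2.png

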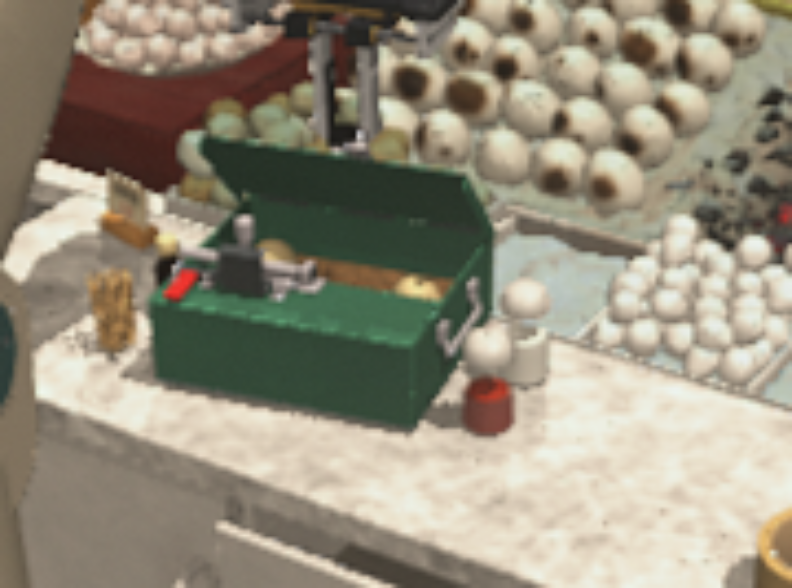

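```bash
python3 - <<'E'
from h import *
for n in("scene",):
    d=np.load(n+".npz");P=pts(dict(range_z=d["z"]),d["K"],d["T"])
    for x in np.arange(.62,.9,.04):
        m=(abs(P[...,0]-x)<.02)&(P[...,1]>-.1)&(P[...,1]<.35)
        print(round(x,2),np.percentile(P[m][:,2],[50,99]).round(3) if m.any() else None)
E
```

```text
0.62 [0.089 0.095]
0.66 [0.046 0.104]
0.7 [0.071 0.111]
0.74 [0.05  0.106]
0.78 [0.051 0.105]
0.82 [0.001 0.083]
0.86 [0.029 0.058]
0.9 [0.022 0.064]
```

Request:
{"name": "send_path", "arguments": {
  "motion": [0.0124,0,-0.0035,0,0,0,0.015,0.0125,0,-0.0017,0,0,0,0.015,0.0127,0,-0.0003,0,0,0,0.015,0.0126,0,0.0013,0,0,0,0.015,0,0,0,0,0,0,0.015,0,0,0,0,0,0,0.015]
}}

```text
time: 9.82
tcp_pos: [0.652, 0.1278, 0.1859]
tool_rot: [0.001, 0.994, 0.108, 0.003]
ft_force: [2.9, -5.0, 0.3]
width: 0.0257
finger_force: 20.0
```

```bash
python3 to.py -.003 .001 .100
```

```text
d [-0.1175 -0.0008  0.0773] rot [ 0.002 -0.005  0.001] q [-0.12  0.68 -0.2   1.5   0.15  0.97 -1.72] F [ 2.9 -5.   0.3] t 9.8167
```

Request:
{"name": "send_path", "arguments": {
  "motion": [0.008,0,0.0015,0,0,0,0.015,0.008,0,0.002,0,0,0,0.015,0,0,0,0,0,0,0.015,0,0,0,0,0,0,0.015,0,0,0,0,0,0,0.06,0,0,0,0,0,0,0.06,0,0,0,0,0,0,0.06,0,0,-0.02,0,0,0,0.06,0,0,-0.03,0,0,0,0.06,0,0,-0.03,0,0,0,0.06,0,0,-0.03,0,0,0,0.06,0,0,-0.03,0,0,0,0.06]
}}

```text
time: 10.82
tcp_pos: [0.6648, 0.134, 0.3235]
tool_rot: [-0.001, 0.994, 0.109, 0.0]
ft_force: [-0.0, -0.1, 0.0]
width: 0.0599
finger_force: 0.0
```

```bash
python3 to.py -.003 .001 .100
```

```text
d [-0.1312  0.0028  0.2154] rot [-0.002 -0.001  0.004] q [-0.13  0.6  -0.21  1.27  0.12  1.29 -1.69] F [-0.  -0.1  0. ] t 10.8167
```

Request:
{"name": "send_path", "arguments": {
  "motion": [0,0.04,-0.01,0,0,0,0.06,0,0.04,0,0,0,0,0.06,-0.01,0.04,0,0,0,0,0.06,-0.02,0.035,0,0,0,0,0.06,-0.02,0.035,0,0,0,0,0.06,-0.02,0.035,0,0,0,0,0.06,0,0,0,0,0,0,0.06,0,0,0,0,0,0,0.06]
}}

```text
time: 11.48
tcp_pos: [0.6448, -0.1048, 0.3321]
tool_rot: [0.0, 0.994, 0.106, 0.001]
ft_force: [0.2, 0.9, 0.7]
width: 0.06
finger_force: 0.0
```

```bash
python3 - <<'E'
from box import *
c_,K,T=cam("scene")
cv2.imwrite("pics/s3.png",cv2.resize(c_["color"][130:270,220:400,::-1],None,fx=4.4,fy=4.2))
hsv=cv2.cvtColor(c_["color"],cv2.COLOR_RGB2HSV);P=pts(c_,K,T)
m=cv2.inRange(hsv,(60,60,20),(90,255,255))>0; m&=(P[...,2]>.12)&(P[...,2]<.22)&(abs(P[...,0]-.63)<.12)&(abs(P[...,1]-.1)<.15)
Q=np.array([bx(p) for p in P[m]]); print(len(Q)); f=np.polyfit(Q[:,2],Q[:,0],1); print("lid angle",np.pi/2+np.arctan(f[0]),Q[:,2].max())
E
```

```text
1147
lid angle 1.5150677518501205 0.2046
```

View pics/s3.png

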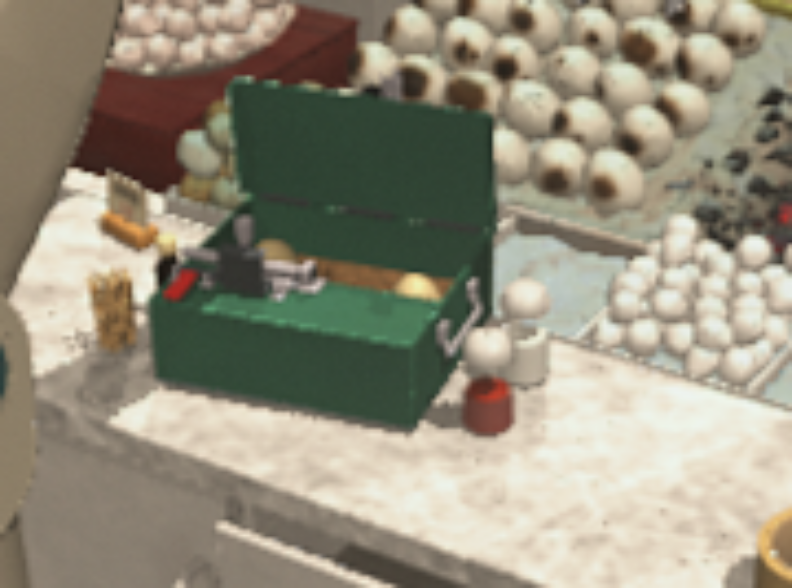

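```bash
python3 - <<'E'
from box import *
def ang(c_,K,T,tag):
    hsv=cv2.cvtColor(c_["color"],cv2.COLOR_RGB2HSV);P=pts(c_,K,T)
    m=cv2.inRange(hsv,(60,60,10),(90,255,255))>0; m&=(P[...,2]>.10)&(P[...,2]<.22)&(abs(P[...,0]-.63)<.12)&(abs(P[...,1]-.1)<.15)
    m=cv2.erode(m.astype(np.uint8),np.ones((5,5)))>0
    Q=np.array([bx(p) for p in P[m]])
    if len(Q)<30: print(tag,len(Q));return
    for lo in np.arange(.1,.2,.02):
        k=(Q[:,2]>lo)&(Q[:,2]<lo+.02); print(tag,lo.round(2),k.sum(),np.median(Q[k],0))
ang(*cam("scene"),"s")
ang(*cam("top"),"t")
E
```

```text
s 0.1 103 [ 0.0949 -0.0206  0.1151]
s 0.12 238 [ 0.09325 -0.001    0.12925]
s 0.14 205 [ 0.0922 -0.0052  0.1499]
s 0.16 247 [0.0908 0.0055 0.1705]
s 0.18 138 [0.09    0.0072  0.18445]
t 0
```

```bash
python3 to.py .05 0 .165
```

```text
d [-0.009  -0.2199  0.1595] rot [-0.002 -0.002  0.006] q [ 0.22  0.55 -0.2   1.33  0.1   1.27 -1.33] F [-0.7  0.6 -0.5] t 11.6333
```

Request:
{"name": "send_path", "arguments": {
  "motion": [-0.035,-0.01,0,0,0,0,0,-0.03,-0.03,0,0,0,0,0,0,-0.04,0,0,0,0,0,0,-0.04,0,0,0,0,0,0,-0.04,0,0,0,0,0,0,-0.03,0,0,0,0,0,0,-0.02,0,0,0,0,0,0,0,0,0,0,0,0,0,0,0,0,0,0,0]
}}

```text
time: 12.38
tcp_pos: [0.5372, 0.0914, 0.3321]
tool_rot: [-0.0, 0.994, 0.111, 0.001]
ft_force: [0.4, -0.7, -0.3]
width: 0.0037
finger_force: 0.0
```

```bash
python3 to.py .05 0 .165
```

```text
d [ 0.0557 -0.0101  0.1592] rot [-0.001 -0.001  0.008] q [-0.04  0.37 -0.26  1.64  0.1   1.15 -1.67] F [ 0.4 -0.7 -0.3] t 12.3833
```

Request:
{"name": "send_path", "arguments": {
  "motion": [0.025,-0.005,0.02,0,0,0.008,0,0.025,-0.005,0.03,0,0,0,0,0,0,0.035,0,0,0,0,0,0,0.035,0,0,0,0,0,0,0.035,0,0,0,0,0,0,0,0,0,0,0,0.01,0,0,0,0,0,0,0.01,0,0,0,0,0,0,0.01,0,0,0,0,0,0,0.004,0,0,0,0,0,0,0,0,0,0,0,0,0,0,0,0,0,0,0,0]
}}

```text
time: 13.38
tcp_pos: [0.6181, 0.1154, 0.178]
tool_rot: [0.0, 0.995, 0.104, 0.001]
ft_force: [-0.4, 0.7, 0.0]
width: 0.0005
finger_force: 0.0
```

```bash
python3 to.py .095 0 .165
```

```text
d [ 0.0166 -0.0045  0.005 ] rot [ 0.    -0.002 -0.006] q [-0.09  0.64 -0.22  1.62  0.17  0.9  -1.74] F [-0.4  0.7  0. ] t 13.3833
```

Request:
{"name": "send_path", "arguments": {
  "motion": [0.005,0,0,0,0,0,0,0.005,0,0,0,0,0,0,0.004,0,0,0,0,0,0,0,0,0,0,0,0,0,0,0,0,0,0,0,0]
}}

```text
time: 13.8
tcp_pos: [0.6318, 0.1187, 0.177]
tool_rot: [-0.0, 0.995, 0.104, 0.001]
ft_force: [-0.8, -0.8, 0.2]
width: 0.0005
finger_force: 0.6
```

```bash
python3 to.py .095 0 .165; python3 - <<'E'
from box import *
c_,K,T=cam("scene")
hsv=cv2.cvtColor(c_["color"],cv2.COLOR_RGB2HSV);P=pts(c_,K,T)
m=cv2.inRange(hsv,(60,60,10),(90,255,255))>0; m&=(P[...,2]<.22)&(P[...,2]>.01)&(abs(P[...,0]-.55)<.16)&(abs(P[...,1]-.1)<.15)
m=cv2.erode(m.astype(np.uint8),np.ones((3,3)))>0
Q=np.array([bx(p) for p in P[m]])
k=(Q[:,2]>.1); print(len(Q[k]))
for lo in np.arange(.1,.21,.02):
    k=(Q[:,2]>lo)&(Q[:,2]<lo+.02)&(Q[:,0]>.06); print(lo.round(2),k.sum(),np.median(Q[k],0))
for lo in np.arange(.015,.075,.02):
    k=(Q[:,2]>lo)&(Q[:,2]<lo+.02)&(Q[:,0]<-.07)&(abs(Q[:,1])<.08); print("front",lo.round(3),k.sum(),np.median(Q[k],0))
E
```

```text
d [ 0.0025 -0.0041  0.004 ] rot [ 0.    -0.001 -0.006] q [-0.1   0.66 -0.22  1.57  0.17  0.92 -1.74] F [-0.8 -0.8  0.2] t 13.8
1203
0.1 257 [0.0971 0.0043 0.1115]
0.12 258 [ 0.0988  -0.00335  0.1303 ]
0.14 281 [ 0.1    -0.0018  0.149 ]
0.16 224 [ 0.1022  -0.02655  0.1705 ]
0.18 181 [0.1029 0.022  0.1878]
0.2 0 [nan nan nan]
front 0.015 193 [-0.0927 -0.0024  0.0257]
front 0.035 196 [-0.0923 -0.0003  0.0442]
front 0.055 201 [-0.0928  0.0029  0.0652]
  return _methods._mean(a, axis=axis, dtype=dtype,
  ret = um.true_divide(
```

Request:
{"name": "send_path", "arguments": {
  "motion": [-0.02,0,0,0,0,0,0,-0.03,0,0,0,0,0,0,-0.01,0,-0.03,0,0,0,0,0,0,-0.035,0,0,0,0,0,0,-0.035,0,0,0,0,0,0.02,-0.035,0,0,0,0,-0.035,0,0,0,0,0,0,-0.035,0,0,0,0,0,0,-0.02,0.03,0,0,0,0,0,0,0.035,0,0,0,0,0,0,0.035,0,0,0,0,0,0,0,0,0,0,0,0]
}}

```text
time: 14.85
tcp_pos: [0.5107, -0.0378, 0.3122]
tool_rot: [0.002, 0.995, 0.099, 0.002]
ft_force: [-0.2, -0.8, 0.5]
width: 0.0008
finger_force: 0.0
```

Request:
{"name": "send_path", "arguments": {
  "motion": [0,0.035,0,0,0,0,0,0,0.035,0,0,0,0,0,0,0.035,0,0,0,0,0,0,0,0,0,0,0,0,0,0,0,0,0,0,0]
}}

```text
time: 15.27
tcp_pos: [0.5316, -0.1346, 0.3116]
tool_rot: [0.0, 0.995, 0.102, 0.001]
ft_force: [0.0, 0.5, -0.7]
width: 0.0007
finger_force: 0.0
```

```bash
python3 - <<'E'
from box import *
ims=[]
for n in("scene","top"):
    c_,K,T=cam(n); P=pts(c_,K,T); i=c_["color"][:,:,::-1]
    ims.append(cv2.resize(i[130:270,220:400] if n=="scene" else i[120:260,200:380],(400,320),interpolation=cv2.INTER_CUBIC))
    if n=="scene":
        hsv=cv2.cvtColor(c_["color"],cv2.COLOR_RGB2HSV)
        m=cv2.inRange(hsv,(60,60,10),(90,255,255))>0; m&=(P[...,2]<.22)&(P[...,2]>.1)&(abs(P[...,0]-.62)<.12)&(abs(P[...,1]-.1)<.15)
        m=cv2.erode(m.astype(np.uint8),np.ones((3,3)))>0
        Q=np.array([bx(p) for p in P[m]])
        for lo in (.1,.14,.18):
            k=(Q[:,2]>lo)&(Q[:,2]<lo+.02)&(Q[:,0]>.06); print(lo,np.median(Q[k],0))
cv2.imwrite("pics/fin.png",np.hstack(ims))
E
```

```text
0.1 [ 0.0977  -0.0026   0.11315]
0.14 [ 0.10065 -0.0019   0.1496 ]
0.18 [ 0.103   -0.0046   0.18755]
```

View pics/fin.png

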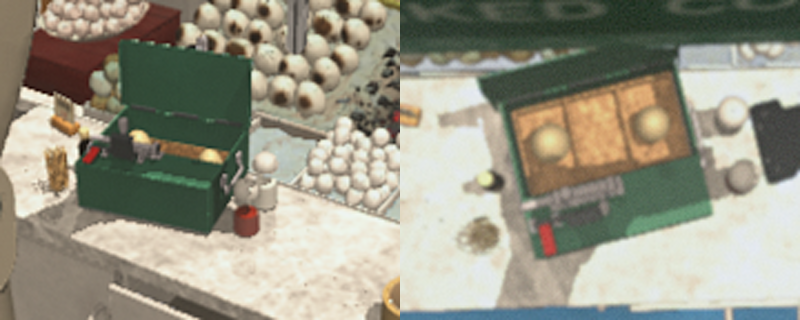

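The final picture shows the lid upright and leaning back slightly, the red tab flat on the deck at (545,238), and the bolt rod end out to the left at (525,205). Both eggs are in the tray.

```bash
python3 -c "
from bench import r
print(r.job_done())"
```

```text
the job is handed in; nothing more can be done
None
```

The box is open and handed in at about 15 s: keeper thrown back, bolt drawn to its stop, lid standing at about 1.65 rad (just past upright), eggs still in the tray, and the shakers, vinegar, toothpicks and price card looked undisturbed in the final picture (tape, cup and marker not re-checked).

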